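# Move the pressure logger to the other push-in test coupling

### The job

The pressure logger (the small upright steel-and-black cylinder) is locked in the manifold's push-in coupling with the blue collar. Free it by pressing the blue collar down and draw it straight out, then push it into the coupling with the orange collar until it locks and stays down by itself when you let go. Press and push slowly and gently: the couplings must not take more than about 40 N, and leave the pump core, the glue bottle and the blue dish where they are.

Things in the scene. Friction and masses are not known exactly. Their poses are not given: they have to be found in the camera images.
- manifold: Fixed aluminium air manifold, 56 x 150 x 40 mm, long along its y axis; gauge on its -x side (19 mm out), feed pipe at its +y end (to 117 mm from the centre). Origin: centre of its underside on the bench; z up. On its top face, 40 mm up, stand two push-in couplings, 76 mm apart along y (38 mm either side of the middle); which colour is on which side varies.
- blue_port: Upright push-in coupling with BLUE collar; holds the locked logger at the start. Origin: on its axis at the manifold's top face; z up. Body 26 mm in diameter. Taper thread: the coupling with its collar really stands up to 2.5 mm higher or lower than the heights given here (not measured, feel for it). The logger's origin is about 7 mm above this origin while locked.
- blue_collar (a point): Centre of the BLUE release collar's top face at nominal height, 55 mm above blue_port. Flat ring, 44 mm outside, 21 mm inside, 4 mm thick. Pressed down it travels 5 mm to a hard stop (3 N to start, under 9 N at the stop) and springs back. From 4.5 mm on it unlocks: a valve spring lifts the free logger about 9 mm, where it stays, loose and leaning up to 5 degrees; it draws out with under 2 N. Locked, it cannot be pulled out.
- orange_port: The same coupling with ORANGE collar, empty; origin alike, but it really stands up to 3.5 mm higher or lower than nominal (feel for it). Bore 13.4 mm, mouth cone 13 to 20 mm wide from 40 to 45 mm up. Logger tip meets pawls 16 mm up; push rises to 10 to 15 N; at 7 mm it locks; hard stop 1 mm deeper. Let go, an 8 N spring holds it locked at 7 mm; if not locked, it is lifted back to about 16 mm.
- orange_collar (a point): Centre of the ORANGE release collar's top face at nominal height, 55 mm above orange_port. Same ring as the blue one. It goes down about 2 mm by itself while the logger is pushed in and jumps up again as the lock snaps. Do not press it when letting go: that would unlock the logger.
- logger: Pressure logger, loose, round, about 90 g, 109 mm long. Origin: centre of its stem's tip; z along its axis to the cap, up at the start. Stem 0 to 51 mm: tip cone 7 to 12 mm wide over 6 mm, locking ridge, groove 7.6 mm wide from 7.2 to 16.5 mm, then 12 mm wide. Body to grip: 18 mm in diameter, 51 to 103 mm, black ribbed band 60 to 86 mm; black cap with green lens. Locked, the body's foot is 3 mm above the collar.
- left_core: Bystander: pump core, 30 x 43 x 116 mm, black with a white cylinder and a lime top, standing. Origin: centre of its underside.
- glue_bottle: Bystander: white glue bottle with red nozzle, 38 mm in diameter, 116 mm tall, standing. Origin: centre of its underside.
- screw_dish: Bystander: round blue plastic dish, 96 mm in diameter, 32 mm high. Origin: centre of its underside.
Things that resemble listed ones, but are neither listed nor needed, are in the scene too. Leave any pink look-alike of the logger alone.

How it is judged:
By the outcome, as a careful person would: the job done as asked, in the order asked, and still so for the second after the job is handed in, with the robot touching nothing.
It also fails if it takes over 45 s, if anything falls off the work surface, if the arm or the gripper's body presses on something with over 40 N, if the wrist force passes 120 N, or if a joint passes its speed limit or range.

### The arm

A 7-joint arm with a two-finger parallel gripper is mounted at the origin on a cart in front of the work surface, level with it; the furniture and walls round the work are solid. World frame = base frame: x ahead of the robot, y to its left, z up, the work surface at z = 0. Lengths are in m, angles in degrees, forces in N, time in s.
With the tool pointing down it reaches from about 0.425 to 0.875 m from the base axis. Payload 4.7 kg.
Tool frame: the origin (TCP) lies on the centre line of the jaws, within the pads' length; the fingertips stand 11 mm ahead of it and the grasp point (between the pads) lies 8 mm behind it; z points along the fingers, y is the direction in which the jaws open and shut (so a half turn about z gives the same grasp; the last joint's range is limited). The gripper opens to 87 mm and grips with 3 to 60 N. Pads are 19 mm wide; open, the fingers measure 117 mm over their backs; the gripper's body (75 mm by 190 mm) begins 51 mm behind the grasp point.
Start: joints at [69.677, 18.392, -4.016, 83.108, 1.295, 78.541, -3.26], TCP at [0.234, -0.606, 0.234] pointing down, gripper open.
Joint ranges: [-163.93, 163.93], [-17.29, 119.83], [-79.2, 71.16], [3.27, 140.29], [-89.18, 269.18], [5.43, 117.66], [-154.24, 154.24]. Speed limits (degrees/s): [147.25, 147.25, 180, 180, 180, 180, 180].

### API

Orientations are given as [roll, pitch, yaw] about the fixed x, y, z axes, in that order (R = Rz(yaw) Ry(pitch) Rx(roll)).
In Python, from cell import env gives the robot as it stands.
- The arm moves only by the tool servo_tool, never from a script. Its argument "moves" is text: rows parted by semicolons, each of 7 numbers parted by spaces: the shift along the tool's x, y, z as a fraction of full scale, then the turn, a rotation vector about the tool's x, y, z as a fraction of full scale, then the gripper's target within -1 to 1 (shut at 1, half-way at 0, fully open at -1). A call has 1 to 20 rows; each row shifts and turns the pose as measured when the row begins, along the tool's axes as they then stand; what a row does not reach is not made up. Full scale, the value 1, is 1000 mm for a shift and 0.5 rad for a turn. A row lasts 1/12 s, in which the tool goes at most 41.7 mm and 7.16 degrees, less where a joint would pass 70% of its speed; a pose out of reach is approached as far as the arm can. A call with a number of a shift or a turn outside -1 to 1 is refused whole. A call with a gripper value outside its range is refused whole. The fingers move at their own pace and stop on an object; "squeeze" is the grip in N (left out, the last holds). Time passes only in rows, so rows that do not move let the fingers close. It gives the time, the measured TCP pose, the force and the opening at its end, in the units of the state.
- env.get_obs(): the state, without advancing time (a new reading comes with each control period).
- env.read_camera(name): name is "scene" or "top"; returns a dict with "img" (384x512x3 uint8, red, green, blue), "range_z" (384x512 float32, m along the optical axis (not along the pixel's ray), 0 where there is no reading), "mtx" (3x3 intrinsics, pixels), "k1" (the pictures are not rectified: a ray, as slopes to the right and down, at radius r is drawn at 1 + k1 r^2 times it, then the intrinsics apply), "T" (4x4, takes a point from camera to world coordinates). Camera axes: x right, y up, looking along -z (the intrinsics and any distortion apply to the point x, -y, -z); pixel columns grow to the right and rows downward; lengths in m; the calibration is good to about 2 mm. A picture is of the moment at which its call begins.
- env.sign_off(): hands the job in, once; it reports no verdict.
The state is a dict: "time_s": time; "qpos": joint angles; "joint_velocities": joint speeds; "effort": joint torques, N m; "tool_pos": TCP position; "tool_rot": TCP orientation; "force": force on the tool from outside, world axes, zero at the start; "wrist_torque": the same for the moment, N m; "grip_width": finger opening in m.
Only numpy, scipy, OpenCV 4.12 (cv2) and the standard library are available. Lean on these libraries where they do the work, as an engineer would, in place of code of your own. Each camera call takes 0.05 s, during which the arm holds its last target.

## Working session

There is one attempt and no reset: what is moved stays moved. The work goes in short steps, Python scripts to look and compute and a tool call to move; the robot and the scene stay as the last step left them, time stands still between calls to the robot, and variables do not carry over. Pictures are saved under pics/ and viewed, and the job is handed in when it is done.

Besides the shell and the picture viewer there is one more tool, called after ">>>" as name(argument=value, ...) on one line, values as JSON. servo_tool: Moves the arm, as the interface text tells. Its arguments: {"type":"object","properties":{"moves":{"type":"string"},"squeeze":{"type":"number"}},"required":["moves"]}

```bash
ls; mkdir -p pics; cat > h.py <<'E'
import numpy as np, cv2
from cell import env
def cam(n):
    c=env.read_camera(n); return c
def save(c,f): cv2.imwrite(f,cv2.cvtColor(c['img'],cv2.COLOR_RGB2BGR))
def rays(c):
    h,w=c['img'].shape[:2]; m=c['mtx']
    u,v=np.meshgrid(np.arange(w),np.arange(h))
    x=(u-m[0,2])/m[0,0]; y=(v-m[1,2])/m[1,1]
    rd=np.hypot(x,y); r=rd.copy()
    for _ in range(20): r=rd/(1+c['k1']*r*r)
    s=np.where(rd>0,r/np.maximum(rd,1e-12),1)
    return np.dstack([x*s,-y*s,-np.ones_like(x)])
def cloud(c):
    d=rays(c)*c['range_z'][...,None]
    return d@c['T'][:3,:3].T+c['T'][:3,3]
E
python3 - <<'E'
from h import *
o=env.get_obs(); print(o)
for n in('scene','top'):
    c=cam(n); save(c,f'pics/{n}0.png'); print(n,c['mtx'],c['k1'],c['T'])
    np.savez(f'{n}0.npz',**c)
E
```

```text
pics
{'time_s': 0.0, 'qpos': array([69.67944619, 18.43916827, -4.01527045, 83.17491606,  1.29497237,
       78.54043162, -3.25988644]), 'joint_velocities': array([-0.00530599,  0.02559116, -0.0848153 ,  0.0173703 ,  0.01271283,
       -0.06878242, -0.02710077]), 'effort': array([ 5.02724124e-04, -4.91292429e+01, -4.03718837e-01, -3.12524736e+01,
       -6.39852695e-02,  4.38840862e-02,  1.73047692e-04]), 'tool_pos': array([ 0.23405812, -0.60582687,  0.2324601 ]), 'tool_rot': array([-1.79890724e+02,  5.79758275e-03,  2.11301696e+01]), 'force': array([0.38657778, 0.01600433, 0.35419744]), 'wrist_torque': array([ 0.00525842, -0.03187488,  0.0459323 ]), 'grip_width': 0.0872212350577593}
scene [[460.14802211   0.         251.92223345]
 [  0.         460.14802211 200.55530074]
 [  0.           0.           1.        ]] -0.11364908814971952 [[-0.84017971  0.2782723  -0.46547027  0.04009469]
 [-0.54216586 -0.41134905  0.73269922  0.62337223]
 [ 0.01241914  0.86796111  0.49647687  0.58558945]
 [ 0.          0.          0.          1.        ]]
top [[376.33321973   0.         258.82663648]
 [  0.         376.33321973 186.91130683]
 [  0.           0.           1.        ]] -0.082984822747123 [[-0.0040826   0.98349489 -0.18088981  0.32085684]
 [-0.99990586 -0.00164532  0.01362184 -0.10305097]
 [ 0.01309939  0.1809284   0.98340903  1.07739256]
 [ 0.          0.          0.          1.        ]]
```

View pics/scene0.png

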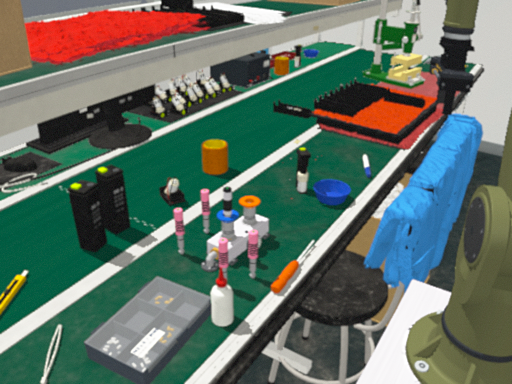

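View pics/top0.png

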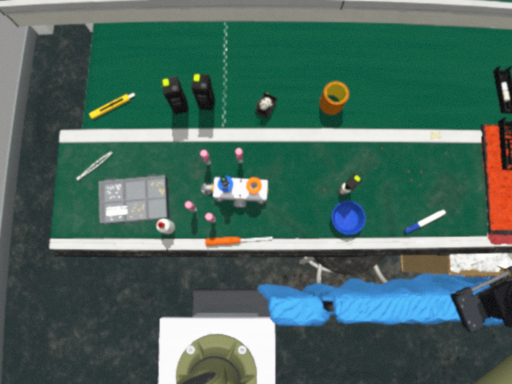

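```bash
python3 - <<'E'
from h import *
for n,(a,b,c_,d) in dict(scene=(165,285,170,300),top=(140,235,170,290)).items():
    c=dict(np.load(n+'0.npz')); im=cv2.cvtColor(c['img'],cv2.COLOR_RGB2BGR)[a:b,c_:d]
    cv2.imwrite(f'pics/{n}_crop.png',cv2.resize(im,None,fx=6,fy=6,interpolation=cv2.INTER_CUBIC)[:600,:800])
    P=cloud(c); hsv=cv2.cvtColor(c['img'],cv2.COLOR_RGB2HSV)
    np.save(n+'P.npy',P)
    roi=np.zeros(P.shape[:2],bool); roi[a:b,c_:d]=1
    H,S,V=[hsv[...,i] for i in range(3)]
    for nm,m in dict(blue=(H>100)&(H<125)&(S>150)&(V>80),orange=(H>8)&(H<22)&(S>150)&(V>120),pink=((H>150)&(S>60)&(S<190)&(V>120))).items():
        m=(m&roi).astype(np.uint8)
        k,l,st,ce=cv2.connectedComponentsWithStats(m)
        for i in range(1,k):
            if st[i,4]<6: continue
            q=P[(l==i)&(P[...,2]>0.01)]
            print(n,nm,ce[i].round(1),st[i,4],np.median(q,0).round(4),q.min(0).round(3),q.max(0).round(3))
E
```

```text
scene blue [227.3 215.8] 160 [ 0.5066 -0.0182  0.0947] [ 0.49  -0.047  0.086] [ 0.532 -0.002  0.097]
scene orange [214.5 168.6] 194 [ 0.76   -0.3094  0.0186] [ 0.04  -0.347  0.01 ] [0.801 0.623 0.586]
scene orange [249.2 201. ] 212 [ 0.5081 -0.1018  0.0925] [ 0.486 -0.121  0.079] [ 0.529 -0.077  0.095]
scene orange [215.4 249.4] 12 [0.5119 0.0166 0.0314] [0.507 0.014 0.03 ] [0.518 0.02  0.034]
scene orange [286.  273.4] 290 [ 0.3606 -0.0114  0.0186] [ 0.04 -0.06  0.01] [0.374 0.623 0.586]
scene pink [204.8 200.8] 172 [ 0.5936 -0.0553  0.0887] [ 0.588 -0.069  0.048] [ 0.605 -0.048  0.11 ]
scene pink [178.3 220.4] 201 [0.5877 0.0388 0.0889] [0.04  0.025 0.049] [0.6   0.623 0.586]
scene pink [252.3 244. ] 243 [0.4196 0.0223 0.0855] [ 0.414 -0.091  0.029] [0.482 0.027 0.11 ]
scene pink [222.8 252.7] 245 [0.45   0.0757 0.0851] [ 0.04  -0.015  0.038] [0.517 0.623 0.586]
top blue [225.8 184. ] 94 [ 0.5072 -0.0319  0.094 ] [ 0.493 -0.043  0.049] [ 0.532 -0.008  0.153]
top orange [253.6 184.5] 146 [ 0.5099 -0.1038  0.0913] [ 0.486 -0.12   0.034] [ 0.536 -0.085  0.097]
top pink [238.6 152.9] 56 [ 0.5918 -0.0613  0.1026] [ 0.589 -0.069  0.061] [ 0.605 -0.053  0.111]
top pink [204.3 154.8] 60 [0.588  0.0303 0.0989] [0.584 0.024 0.056] [0.598 0.041 0.11 ]
top pink [189.2 205.2] 56 [0.4518 0.0642 0.1055] [0.446 0.058 0.069] [0.463 0.074 0.111]
top pink [209.4 216.9] 52 [0.421  0.0125 0.1039] [0.414 0.006 0.021] [0.431 0.024 0.111]
```

View pics/scene_crop.png

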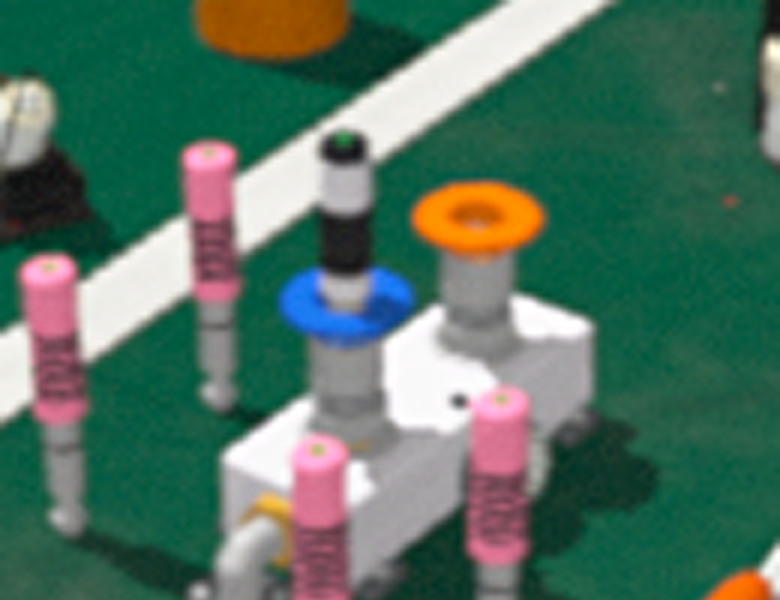

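View pics/top_crop.png

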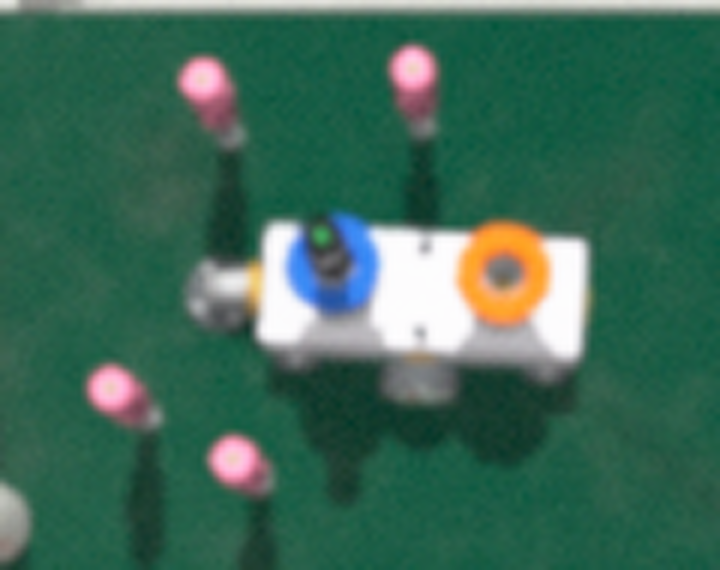

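```bash
cat > fit.py <<'E'
from h import *
from scipy.optimize import least_squares
def proj(c,X):
    T=c['T']; q=(X-T[:3,3])@T[:3,:3]; x=q[:,0]/-q[:,2]; y=-q[:,1]/-q[:,2]
    s=1+c['k1']*(x*x+y*y); m=c['mtx']
    return np.c_[x*s*m[0,0]+m[0,2],y*s*m[1,1]+m[1,2]]
def ringmask(c,which,box):
    hsv=cv2.cvtColor(c['img'],cv2.COLOR_RGB2HSV); H,S,V=[hsv[...,i].astype(int) for i in range(3)]
    m=((H>100)&(H<125)&(S>140)&(V>60)) if which=='blue' else ((H>8)&(H<22)&(S>150)&(V>120))
    z=np.zeros(m.shape,bool); a,b,d,e=box; z[a:b,d:e]=1
    return (m&z)
boxes=dict(scene=(190,232,205,265),top=(165,205,205,270))
th=np.linspace(0,2*np.pi,60,endpoint=False)
def model(p,h=0.055+0.04):
    return np.c_[p[0]+.022*np.cos(th),p[1]+.022*np.sin(th),np.full(60,p[2])]
if __name__=='__main__':
  for n in('scene','top'):
    c=dict(np.load(n+'0.npz'))
    for w,p0 in(('blue',(.508,-.027,.095)),('orange',(.508,-.103,.093))):
        m=ringmask(c,w,boxes[n]).astype(np.uint8)
        cs,_=cv2.findContours(m,cv2.RETR_EXTERNAL,cv2.CHAIN_APPROX_NONE)
        k=max(cs,key=cv2.contourArea); hull=cv2.convexHull(k)[:,0].astype(float)
        # full-ring silhouette: top circle + bottom circle (4mm thick)
        def sil(xy,z):
            a=proj(c,np.r_[model((*xy,z)),model((*xy,z-.004))]).astype(np.float32)
            return cv2.convexHull(a)
        for z in(.092,.095,.098):
            def res(xy):
                s=sil(xy,z); mm=cv2.moments(s); h=cv2.moments(hull.astype(np.float32))
                # bbox compare
                a=s[:,0]; return np.r_[a.min(0)-hull.min(0)+.5,a.max(0)-hull.max(0)-.5]
            r=least_squares(res,p0[:2],diff_step=1e-4,x_scale=.01)
            print(n,w,z,r.x.round(4),r.fun.round(2))
E
python3 fit.py
python3 - <<'E'
from h import *
# logger cloud
for n in('scene','top'):
    P=np.load(n+'P.npy'); q=P.reshape(-1,3)
    s=q[(q[:,2]>.1)&(abs(q[:,0]-.508)<.03)&(abs(q[:,1]+.03)<.03)]
    for a in np.arange(.1,.165,.01):
        t=s[(s[:,2]>=a)&(s[:,2]<a+.01)]
        if len(t): print(n,round(a,3),len(t),t.mean(0).round(4),t.min(0).round(4),t.max(0).round(4))
    t=q[(abs(q[:,2]-.041)<.006)&(abs(q[:,0]-.508)<.06)&(abs(q[:,1]+.06)<.11)]
    print(n,'top face',cv2.minAreaRect((t[:,:2]*1000).astype(np.float32)),np.median(t[:,2]))
E
```

```text
scene blue 0.092 [ 0.5149 -0.0294] [ 0.77  0.1  -0.78 -0.04]
scene blue 0.095 [ 0.5121 -0.0255] [ 0.71  0.06 -0.71  0.  ]
scene blue 0.098 [ 0.5092 -0.0215] [ 0.64  0.01 -0.65  0.03]
scene orange 0.092 [ 0.5082 -0.1036] [ 0.84  0.7  -0.84 -0.59]
scene orange 0.095 [ 0.5053 -0.0992] [ 0.77  0.67 -0.78 -0.56]
scene orange 0.098 [ 0.5025 -0.0948] [ 0.71  0.63 -0.71 -0.52]
top blue 0.092 [ 0.512  -0.0264] [-0.79 -0.23  0.79  0.22]
top blue 0.095 [ 0.5114 -0.0267] [-0.82 -0.26  0.82  0.25]
top blue 0.098 [ 0.5108 -0.0269] [-0.84 -0.28  0.84  0.27]
top orange 0.092 [ 0.5077 -0.1025] [-1.25  0.26  1.26 -0.27]
top orange 0.095 [ 0.5072 -0.1025] [-1.28  0.24  1.28 -0.24]
top orange 0.098 [ 0.5066 -0.1025] [-1.31  0.21  1.31 -0.22]
scene 0.1 36 [ 0.508  -0.0204  0.1052] [ 0.5025 -0.0297  0.1001] [ 0.5163 -0.0156  0.1099]
scene 0.11 39 [ 0.5075 -0.0198  0.1152] [ 0.5023 -0.0308  0.1102] [ 0.5162 -0.0138  0.1197]
scene 0.12 42 [ 0.5079 -0.02    0.1256] [ 0.5026 -0.0314  0.1201] [ 0.5161 -0.0151  0.13  ]
scene 0.13 33 [ 0.5076 -0.0199  0.1354] [ 0.5021 -0.0292  0.1308] [ 0.5166 -0.0149  0.1399]
s
[... 280 characters left out ...]
 86.76506805419922) 0.039175986958103426
top 0.1 2 [ 0.5059 -0.0317  0.1073] [ 0.5045 -0.033   0.1068] [ 0.5073 -0.0304  0.1077]
top 0.11 6 [ 0.5048 -0.0271  0.1155] [ 0.5031 -0.0336  0.1127] [ 0.5082 -0.0209  0.1192]
top 0.12 7 [ 0.5058 -0.0286  0.1285] [ 0.503  -0.0345  0.127 ] [ 0.5109 -0.0191  0.1293]
top 0.13 5 [ 0.5069 -0.0264  0.136 ] [ 0.504  -0.0346  0.1312] [ 0.5131 -0.0174  0.1383]
top 0.14 5 [ 0.5053 -0.0285  0.1441] [ 0.5033 -0.0333  0.1401] [ 0.5072 -0.0207  0.1475]
top 0.15 40 [ 0.5114 -0.0261  0.1543] [ 0.5032 -0.0337  0.1513] [ 0.5193 -0.0185  0.1581]
top top face ((500.5225830078125, -60.14825439453125), (155.859375, 73.61370849609375), 85.79962921142578) 0.0379656851631871
```

The logger is the steel-and-black cylinder with the green lens at scene px (227,205), standing in the blue collar. The enlarged crop confirms it. The four pink cylinders at (178,220), (205,200), (222,253) and (252,244) are the look-alikes, so I'll leave them alone. Blue axis ≈ (0.511, -0.0265), orange axis ≈ (0.507, -0.1025), manifold yaw ≈ -3.3°.

>>> servo_tool(moves="0.0292 -0.0276 0 0 0 0 0.4;0.0292 -0.0276 0 0 0 0 0.4;0.0292 -0.0276 0 0 0 0 0.4;0.0292 -0.0276 0 0 0 0 0.4;0.0292 -0.0276 0 0 0 0 0.4;0.0292 -0.0276 0 0 0 0 0.4;0.0292 -0.0276 0 0 0 0 0.4;0.0292 -0.0276 0 0 0 0 0.4;0.0292 -0.0276 0 0 0 0 0.4;0.0292 -0.0276 0 0 0 0 0.4;0.0292 -0.0276 0 0 0 0 0.4;0.0292 -0.0276 0 0 0 0 0.4;0.0292 -0.0276 0 0 0 0 0.4;0.0292 -0.0276 0 0 0 0 0.4")

```text
time_s: 1.27
tool_pos: [0.4769, -0.0883, 0.2235]
tool_rot: [-179.6, 0.6, 19.9]
force: [0.9, -0.0, 0.5]
grip_width: 0.0263
```

>>> servo_tool(moves="0 0 0 0 0 -0.25 0.4;0 0 0 0 0 -0.25 0.4;0 0 0 0 0 -0.25 0.4;0 0 0 0 0 -0.25 0.4;0 0 0 0 0 -0.25 0.4;0 0 0 0 0 -0.25 0.4;0 0 0 0 0 -0.25 0.4;0 0 0 0 0 -0.25 0.4")

```text
time_s: 1.93
tool_pos: [0.4788, -0.0722, 0.2212]
tool_rot: [-179.1, -0.2, 77.5]
force: [-0.0, 0.3, 0.6]
grip_width: 0.026
```

```bash
cat > go.py <<'E'
import sys,numpy as np
from scipy.spatial.transform import Rotation as R
from cell import env
def go(p,rpy):
    o=env.get_obs(); A=R.from_euler('xyz',o['tool_rot'],degrees=True); B=R.from_euler('xyz',rpy,degrees=True)
    d=A.inv().apply(np.array(p)-o['tool_pos']); w=(A.inv()*B).as_rotvec()/.5
    print('shift',d.round(4),'turn fs',w.round(3),'| now',o['tool_pos'].round(4),o['tool_rot'].round(2),'F',o['force'].round(1),'w',round(o['grip_width'],4),'t',o['time_s'])
if __name__=='__main__':
    a=[float(v) for v in sys.argv[1:]]; go(a[:3],a[3:])
E
python3 go.py .511 -.0265 .19 180 0 86.6
```

```text
shift [0.0515 0.0221 0.031 ] turn fs [-0.031 -0.011 -0.317] | now [ 0.4788 -0.0722  0.2212] [-179.09   -0.24   77.51] F [-0.   0.3  0.6] w 0.026 t 1.9333
```

>>> servo_tool(moves="0.017 0.007 0 -0.016 -0.005 -0.16 0.4;0.017 0.007 0 -0.016 -0.005 -0.16 0.4;0.012 0.012 0.005 0 0 0 0.4;0 0 0 0 0 0 0.4")

```text
time_s: 2.27
tool_pos: [0.5105, -0.03, 0.2146]
tool_rot: [-179.9, 0.0, 87.3]
force: [-0.8, 0.7, 0.2]
grip_width: 0.0259
```

```bash
python3 go.py .511 -.0265 .18 180 0 86.6
```

```text
shift [0.0035 0.0004 0.0346] turn fs [-0.002  0.001  0.023] | now [ 0.5105 -0.03    0.2146] [-1.7994e+02  4.0000e-02  8.7260e+01] F [-0.8  0.7  0.2] w 0.0259 t 2.2667
```

>>> servo_tool(moves="0.0035 0 0.012 0 0 0.02 0.4;0 0 0.015 0 0 0 0.4;0 0 0.005 0 0 0 0.4;0 0 0 0 0 0 0.4")

```text
time_s: 2.6
tool_pos: [0.5095, -0.0268, 0.1812]
tool_rot: [-179.8, 0.1, 86.7]
force: [0.6, 0.3, 1.2]
grip_width: 0.0262
```

```bash
python3 go.py .511 -.0265 .18 180 0 86.6; python3 - <<'E'
from h import *
for n,(a,b,c_,d) in dict(scene=(150,270,160,300),top=(140,235,170,290)).items():
    c=cam(n); np.savez(n+'1.npz',**c); im=cv2.cvtColor(c['img'],cv2.COLOR_RGB2BGR)[a:b,c_:d]
    cv2.imwrite(f'pics/{n}1.png',cv2.resize(im,None,fx=5,fy=5,interpolation=cv2.INTER_CUBIC))
E
```

```text
shift [0.0004 0.0015 0.0012] turn fs [-0.007  0.002  0.004] | now [ 0.5095 -0.0268  0.1812] [-1.7981e+02  7.0000e-02  8.6720e+01] F [0.6 0.3 1.2] w 0.0262 t 2.6
```

View pics/scene1.png

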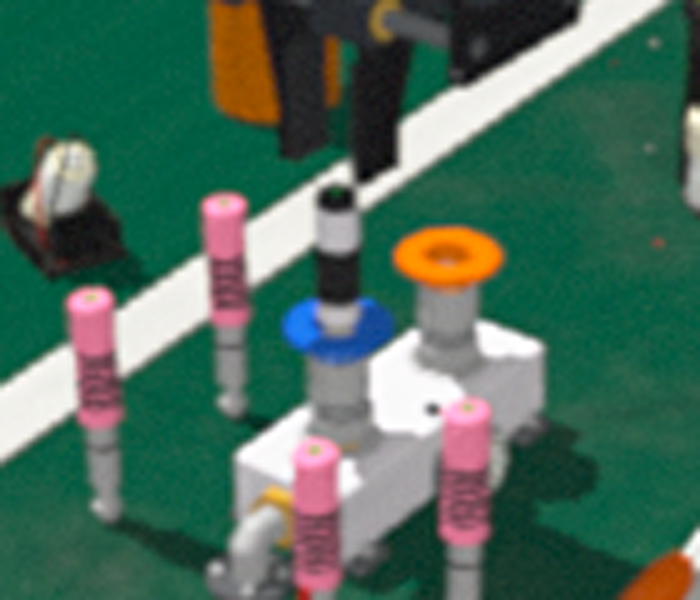

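View pics/top1.png

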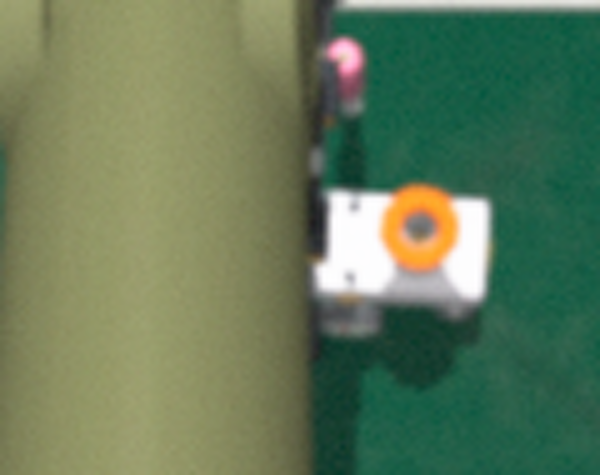

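The picture shows both fingers around scene px (218–238,182), straddling and just above the logger cap at (227,188). The jaws are clear of the pink cylinders. Descending.

>>> servo_tool(moves="0 0.0015 0.012 0 0 0 0.4;0 0 0.015 0 0 0 0.4;0 0 0.015 0 0 0 0.4;0 0 0.01 0 0 0 0.4;0 0 0.006 0 0 0 0.4;0 0 0 0 0 0 0.4")

```text
time_s: 3.2
tool_pos: [0.514, -0.0296, 0.1234]
tool_rot: [179.7, 0.2, 86.5]
force: [-0.3, 1.1, 0.5]
grip_width: 0.0262
```

```bash
python3 go.py .511 -.0265 .115 180 0 86.6
```

```text
shift [ 0.0029 -0.0033  0.0084] turn fs [ 0.01   0.007 -0.003] | now [ 0.514  -0.0296  0.1234] [179.72   0.2   86.5 ] F [-0.3  1.1  0.5] w 0.0262 t 3.2
```

>>> servo_tool(moves="0.003 -0.003 0 0.01 0.007 0 0.4;0 0 0 0 0 0 0.4;0 0 0 0 0 0 0.4")

```text
time_s: 3.45
tool_pos: [0.5115, -0.0262, 0.1241]
tool_rot: [180.0, -0.0, 86.5]
force: [0.4, 0.1, -0.3]
grip_width: 0.0259
```

```bash
python3 go.py .511 -.0265 .115 180 0 86.6
```

```text
shift [-0.0003 -0.0005  0.0091] turn fs [ 0.    -0.001 -0.004] | now [ 0.5115 -0.0262  0.1241] [ 1.800e+02 -4.000e-02  8.648e+01] F [ 0.4  0.1 -0.3] w 0.0259 t 3.45
```

Now down slowly, feeling for the collar.

>>> servo_tool(moves="0 0 0.005 0 0 0 0.4;0 0 0.005 0 0 0 0.4;0 0 0.003 0 0 0 0.4;0 0 0 0 0 0 0.4")

```text
time_s: 3.78
tool_pos: [0.5129, -0.0262, 0.1117]
tool_rot: [179.8, 0.0, 86.5]
force: [-0.6, 0.1, 0.4]
grip_width: 0.0259
```

```bash
python3 go.py .511 -.0265 .106 180 0 86.6
```

```text
shift [-0.0004 -0.0019  0.0056] turn fs [ 0.008  0.    -0.004] | now [ 0.5129 -0.0262  0.1117] [1.7978e+02 1.0000e-02 8.6490e+01] F [-0.6  0.1  0.4] w 0.0259 t 3.7833
```

>>> servo_tool(moves="0 -0.002 0.002 0.008 0 0 0.4;0 0 0.002 0 0 0 0.4;0 0 0 0 0 0 0.4")

```text
time_s: 4.03
tool_pos: [0.5109, -0.0261, 0.1073]
tool_rot: [-180.0, 0.0, 86.5]
force: [-0.4, -0.3, 1.1]
grip_width: 0.0259
```

>>> servo_tool(moves="0 0 0.001 0 0 0 0.4;0 0 0.001 0 0 0 0.4")

```text
time_s: 4.2
tool_pos: [0.511, -0.0261, 0.1059]
tool_rot: [-180.0, 0.0, 86.5]
force: [-2.1, -0.5, 2.8]
grip_width: 0.026
```

>>> servo_tool(moves="0 0 0.001 0 0 0 0.4;0 0 0.001 0 0 0 0.4")

```text
time_s: 4.37
tool_pos: [0.511, -0.0261, 0.1044]
tool_rot: [-180.0, 0.0, 86.5]
force: [-2.5, -0.1, 3.1]
grip_width: 0.0262
```

>>> servo_tool(moves="0 0 0.001 0 0 0 0.4;0 0 0.001 0 0 0 0.4")

```text
time_s: 4.53
tool_pos: [0.511, -0.0261, 0.1025]
tool_rot: [-180.0, 0.1, 86.5]
force: [-2.3, 0.3, 5.3]
grip_width: 0.0259
```

>>> servo_tool(moves="0 0 0.001 0 0 0 0.4;0 0 0.001 0 0 0 0.4")

```text
time_s: 4.7
tool_pos: [0.5111, -0.0261, 0.1023]
tool_rot: [-180.0, 0.1, 86.5]
force: [-5.5, 0.3, 13.5]
grip_width: 0.0262
```

>>> servo_tool(moves="0 0 0.001 0 0 0 0.4;0 0 0.001 0 0 0 0.4")

```text
time_s: 4.87
tool_pos: [0.5111, -0.026, 0.1023]
tool_rot: [-179.9, 0.2, 86.5]
force: [-4.2, -0.7, 12.0]
grip_width: 0.0264
```

```bash
cat > look.py <<'E'
import sys
from h import *
n=sys.argv[1];t=sys.argv[2];a,b,c_,d=map(int,sys.argv[3:7])
c=cam(n); np.savez(n+t+'.npz',**c); im=cv2.cvtColor(c['img'],cv2.COLOR_RGB2BGR)[a:b,c_:d]
s=min(800/(d-c_),600/(b-a))
cv2.imwrite(f'pics/{n}{t}.png',cv2.resize(im,None,fx=s,fy=s,interpolation=cv2.INTER_CUBIC)[:600,:800])
E
python3 look.py scene 2 170 250 190 290
```

```text
(no output)
```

View pics/scene2.png

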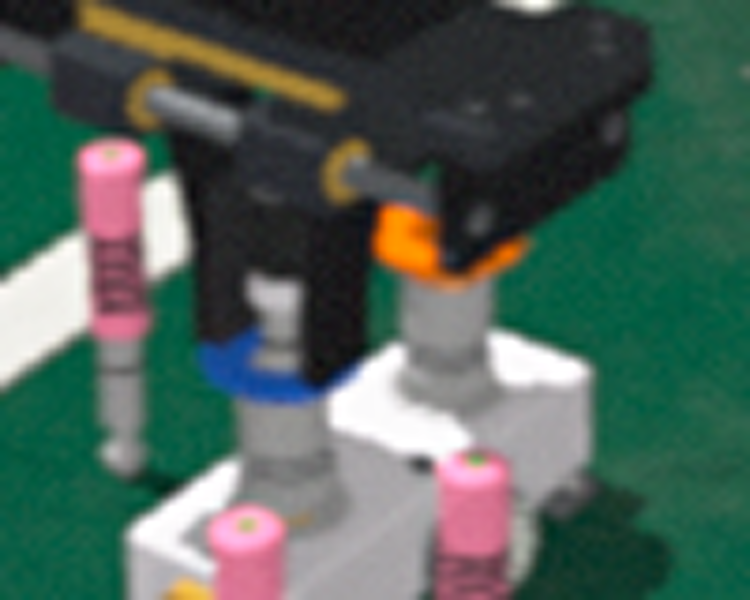

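The collar is at its stop. At scene px about (227,214) the narrow stem now shows between collar and body, so the logger has popped up. Releasing slowly.

>>> servo_tool(moves="0 0 -0.002 0 0 0 0.4;0 0 -0.002 0 0 0 0.4;0 0 -0.003 0 0 0 0.4;0 0 -0.005 0 0 0 0.4;0 0 -0.005 0 0 0 0.4;0 0 0 0 0 0 0.4")

```text
time_s: 5.42
tool_pos: [0.5113, -0.026, 0.1197]
tool_rot: [-180.0, 0.1, 86.5]
force: [-0.5, -0.7, 0.2]
grip_width: 0.0261
```

```bash
python3 go.py .511 -.0265 .134 180 0 86.6; python3 look.py scene 3 170 250 190 290
```

```text
shift [-0.0006 -0.0003 -0.0143] turn fs [-0.002  0.005 -0.004] | now [ 0.5113 -0.026   0.1197] [-1.7995e+02  1.5000e-01  8.6490e+01] F [-0.5 -0.7  0.2] w 0.0261 t 5.4167
```

View pics/scene3.png

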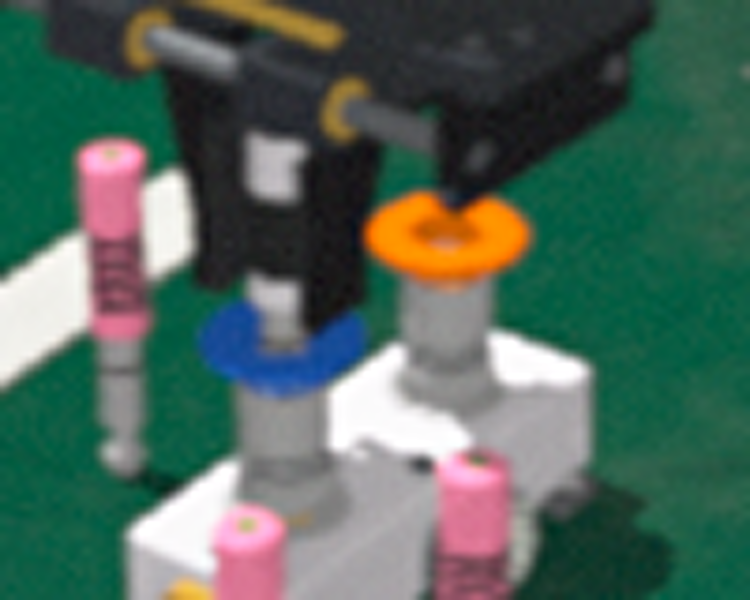

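The logger is loose: about 9 mm of stem now shows above the blue collar at px (227,215). I'll rise 6 mm to put the pads mid-band, then grip.

>>> servo_tool(moves="0 0 -0.006 0 0 0 0.4;0 0 0 0 0 0 0.4;0 0 0 0 0 0 0.5;0 0 0 0 0 0 0.6;0 0 0 0 0 0 0.8;0 0 0 0 0 0 1;0 0 0 0 0 0 1", squeeze=40)

```text
time_s: 6.05
tool_pos: [0.5109, -0.0261, 0.1255]
tool_rot: [-179.9, 0.1, 86.5]
force: [-0.2, -0.4, 1.7]
grip_width: 0.0174
```

```bash
python3 go.py .511 -.0265 .126 180 0 86.6; python3 look.py scene 4 170 250 190 290
```

```text
shift [-0.0004  0.0001 -0.0005] turn fs [-0.003  0.005 -0.004] | now [ 0.5109 -0.0261  0.1255] [-1.7991e+02  1.4000e-01  8.6480e+01] F [-0.2 -0.4  1.7] w 0.0174 t 6.05
```

View pics/scene4.png

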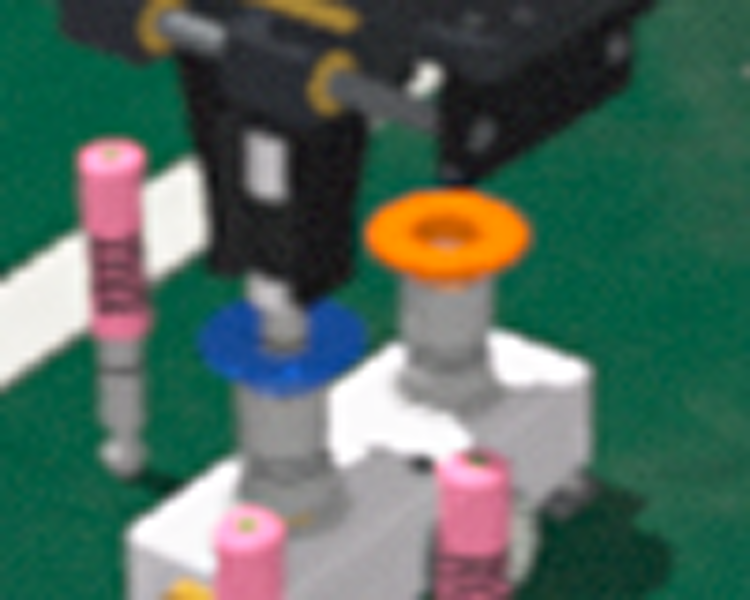

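Jaws stopped on the logger at 17.4 mm. Drawing straight up.

>>> servo_tool(moves="0 0 -0.005 0 0 0 1;0 0 -0.006 0 0 0 1;0 0 -0.006 0 0 0 1;0 0 -0.006 0 0 0 1")

```text
time_s: 6.43
tool_pos: [0.5102, -0.026, 0.1487]
tool_rot: [-179.8, 0.1, 86.5]
force: [-0.4, 0.4, -0.6]
grip_width: 0.0171
```

```bash
python3 go.py .511 -.0265 .196 180 0 86.6
```

```text
shift [-0.0006  0.0006 -0.0473] turn fs [-0.007  0.004 -0.004] | now [ 0.5102 -0.026   0.1487] [-1.7979e+02  1.0000e-01  8.6490e+01] F [-0.4  0.4 -0.6] w 0.0171 t 6.4333
```

>>> servo_tool(moves="0 0.0006 -0.007 -0.007 0.004 0 1;0 0 -0.008 0 0 0 1;0 0 -0.009 0 0 0 1;0 0 -0.01 0 0 0 1;0 0 -0.01 0 0 0 1;0 0 -0.006 0 0 0 1;0 0 0 0 0 0 1;0 0 0 0 0 0 1")

```text
time_s: 7.1
tool_pos: [0.5119, -0.0259, 0.2078]
tool_rot: [179.7, 0.0, 86.5]
force: [-0.2, 0.1, -1.4]
grip_width: 0.0174
```

```bash
python3 go.py .507 -.1025 .198 180 0 86.6; python3 look.py scene 5 140 250 180 300
```

```text
shift [-0.0768 -0.0002  0.0099] turn fs [ 0.009  0.001 -0.004] | now [ 0.5119 -0.0259  0.2078] [1.7974e+02 4.0000e-02 8.6500e+01] F [-0.2  0.1 -1.4] w 0.0174 t 7.1
```

View pics/scene5.png

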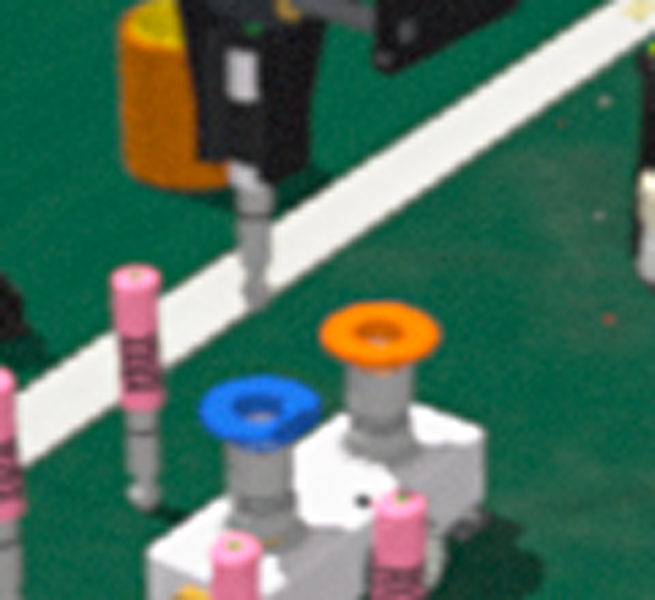

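The logger is out. The stem runs from px (226,171) to the tip at (227,194) and visibly leans, tip to the right. Measuring the lean.

```bash
cat > lean.py <<'E'
import sys
from h import *
from fit import proj
from scipy.optimize import least_squares
c=dict(np.load(sys.argv[1])); P=cloud(c)
o=env.get_obs(); t=o['tool_pos']
q=P.reshape(-1,3); uv=np.indices(P.shape[:2])[::-1].reshape(2,-1).T
m=(abs(q[:,0]-t[0])<.025)&(abs(q[:,1]-t[1])<.025)&(q[:,2]<t[2]-.014)&(q[:,2]>t[2]-.08)
s=q[m]; print(len(s), s[:,2].min()-t[2])
for a in np.arange(-.072,-.012,.005):
    k=s[(s[:,2]-t[2]>=a)&(s[:,2]-t[2]<a+.005)]
    if len(k): print(round(a,3),len(k),(k.mean(0)-t).round(4))
# cylinder r=6mm fit on straight stem
zlo,zhi=float(sys.argv[2]),float(sys.argv[3])
k=s[(s[:,2]-t[2]>zlo)&(s[:,2]-t[2]<zhi)]-t
def res(p):
    d=np.array([p[2],p[3],1.]);d/=np.linalg.norm(d)
    v=k-np.array([p[0],p[1],-.03]); w=v-np.outer(v@d,d)
    return np.linalg.norm(w,axis=1)-.006
r=least_squares(res,[0,0,0,0],loss='soft_l1',f_scale=.001)
p=r.x; print('axis at z-30mm:',p[:2].round(4),'slope deg',np.degrees(np.arctan(p[2:])).round(2),'n',len(k),'rms',np.sqrt(np.mean(r.fun**2)).round(5))
zt=-.067; print('tip rel tcp', p[0]+p[2]*(zt+.03),p[1]+p[3]*(zt+.03))
E
python3 lean.py scene5.npz -.055 -.022
```

```text
130 -0.06911371443966882
-0.072 4 [-0.0011  0.0027 -0.0685]
-0.067 14 [-0.0009  0.0035 -0.0635]
-0.062 7 [ 0.0006  0.0028 -0.0595]
-0.057 6 [-0.0013  0.0043 -0.0536]
-0.052 12 [-0.0011  0.0036 -0.0489]
-0.047 14 [-0.0018  0.0051 -0.0445]
-0.042 13 [-0.0003  0.0049 -0.04  ]
-0.037 13 [-0.0009  0.0056 -0.0345]
-0.032 17 [-0.0014  0.0046 -0.0294]
-0.027 11 [-0.0009  0.0051 -0.0244]
-0.022 10 [-0.0024  0.0053 -0.0203]
-0.017 9 [-0.0006  0.0086 -0.0158]
axis at z-30mm: [0.0011 0.001 ] slope deg [-1.25  0.84] n 85 rms 0.00103
tip rel tcp 0.0019434986519344232 0.0004916473361281764
```

```bash
cat > lean2.py <<'E'
import sys
from h import *
from fit import proj
from scipy.optimize import least_squares
c=dict(np.load(sys.argv[1])); o=env.get_obs(); t=o['tool_pos']
from scipy.spatial.transform import Rotation as R
A=R.from_euler('xyz',o['tool_rot'],degrees=True).as_matrix()
im=c['img'].astype(float)
# whiteness against green: use R channel (bg green has low R, stem grey high R)
r0,r1=int(sys.argv[2]),int(sys.argv[3]); cen=[]
u0=proj(c,(t+A@[0,0,.04])[None])[0]
print('expected px',u0.round(1),'grasp px',proj(c,(t+A@[0,0,-.008])[None])[0].round(1))
w=int(sys.argv[4]) if len(sys.argv)>4 else 9
for v in range(r0,r1):
    us=np.arange(int(u0[0])-w,int(u0[0])+w+1); g=im[v,us]
    e=np.abs(g-np.array([0,70,45])).sum(1) ; s=im[v,us,0]
    s=np.clip(s-30,0,60); cen.append((np.sum(us*s)/s.sum(),v,s.sum()/60))
cen=np.array(cen); print(cen.round(2).tolist())
np.save('cen.npy',cen)
# axis in tool frame: x(z)=a+b z ; y=0 (jaws centre)
zs=np.linspace(0,.075,200)
def res(p):
    L=t+(np.c_[p[0]+np.tan(p[1])*zs,0*zs,zs])@A.T
    q=proj(c,L); return np.interp(cen[:,1],q[:,1],q[:,0])-cen[:,0]
r=least_squares(res,[0,0],x_scale=[.001,.02],loss='soft_l1',f_scale=.3)
print('tool-x offset at tcp mm',r.x[0]*1e3,'slope deg',np.degrees(r.x[1]),'res',r.fun.round(2))
E
python3 lean2.py scene5.npz 175 193
```

```text
expected px [226.6 182.3] grasp px [226.3 160.1]
[[226.01, 175.0, 7.55], [226.78, 176.0, 7.78], [227.79, 177.0, 8.88], [228.76, 178.0, 10.3], [229.23, 179.0, 10.43], [229.13, 180.0, 12.72], [228.97, 181.0, 13.05], [229.04, 182.0, 12.92], [229.12, 183.0, 12.75], [229.15, 184.0, 12.68], [228.77, 185.0, 13.43], [227.78, 186.0, 15.42], [227.08, 187.0, 16.83], [226.26, 188.0, 18.47], [226.0, 189.0, 19.0], [226.0, 190.0, 19.0], [225.61, 191.0, 18.22], [224.9, 192.0, 16.78]]
tool-x offset at tcp mm -23.88878947519558 slope deg 24.370797346328818 res [ 4.05  3.02  1.74  0.51 -0.22 -0.38 -0.48 -0.81 -1.15 -1.44 -1.33 -0.6
 -0.16  0.4   0.4   0.14  0.26  0.72]
```

```bash
cat > lean3.py <<'E'
import sys
from h import *
from fit import proj
from scipy.optimize import least_squares
from scipy.spatial.transform import Rotation as R
c=dict(np.load(sys.argv[1])); b=dict(np.load('scene0.npz')); o=env.get_obs(); t=o['tool_pos']
A=R.from_euler('xyz',o['tool_rot'],degrees=True).as_matrix()
D=np.abs(c['img'].astype(float)-b['img']).sum(2)
u0=proj(c,t+np.array([[0,0,z] for z in (-.02,.02,.03,.06)])@A.T); print(u0.round(1).tolist())
x=int(u0[2,0]);y=int(u0[1,1])
vis=np.clip(D[y-6:y+34,x-18:x+19],0,255).astype(np.uint8)
both=np.hstack([cv2.cvtColor(vis,cv2.COLOR_GRAY2BGR),cv2.cvtColor(c['img'][y-6:y+34,x-18:x+19],cv2.COLOR_RGB2BGR)])
cv2.imwrite(sys.argv[2],cv2.resize(both,None,fx=10,fy=10,interpolation=cv2.INTER_NEAREST))
print('origin col,row',x-18,y-6)
E
python3 lean3.py scene5.npz pics/d5.png
```

```text
[[226.2, 154.4], [226.5, 173.2], [226.5, 177.8], [226.7, 191.3]]
origin col,row 208 167
```

View pics/d5.png

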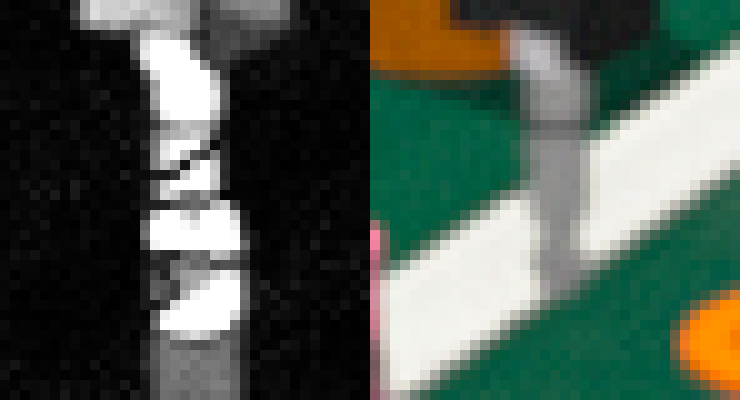

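The zoomed stem centre is at column 226.7 at both the ring (row 180) and the tip (row 197), so it is near vertical (within ~1°). Moving over the orange port.

>>> servo_tool(moves="-0.014 0 0 0.004 0 0 1;-0.016 0 0 0.004 0 0 1;-0.016 0 0 0 0 0 1;-0.016 0 0 0 0 0 1;-0.012 0 0 0 0 0 1;0 0 0 0 0 0 1;0 0 0 0 0 0 1")

```text
time_s: 7.73
tool_pos: [0.5053, -0.1005, 0.2041]
tool_rot: [-179.7, -0.1, 86.7]
force: [0.9, 0.9, -0.6]
grip_width: 0.017
```

```bash
python3 go.py .507 -.1025 .17 180 0 86.6
```

```text
shift [-0.0019  0.002   0.0341] turn fs [-0.012 -0.004  0.004] | now [ 0.5053 -0.1005  0.2041] [-1.7967e+02 -1.2000e-01  8.6700e+01] F [ 0.9  0.9 -0.6] w 0.017 t 7.7333
```

>>> servo_tool(moves="-0.002 0.002 0.008 -0.012 -0.004 0.004 1;0 0 0.01 0 0 0 1;0 0 0.008 0 0 0 1;0 0 0 0 0 0 1;0 0 0 0 0 0 1")

```text
time_s: 8.15
tool_pos: [0.507, -0.0987, 0.174]
tool_rot: [-179.9, -0.1, 86.8]
force: [-0.3, -0.0, -0.2]
grip_width: 0.0172
```

```bash
python3 go.py .507 -.1025 .17 180 0 86.6;python3 look.py scene 6 160 240 200 300;python3 look.py top 6 150 220 210 290; python3 lean.py scene6.npz -.055 -.022|tail -2
```

```text
shift [-0.0038  0.0002  0.004 ] turn fs [-0.002 -0.004  0.009] | now [ 0.507  -0.0987  0.174 ] [-1.7994e+02 -1.1000e-01  8.6840e+01] F [-0.3 -0.  -0.2] w 0.0172 t 8.15
axis at z-30mm: [0.0007 0.0015] slope deg [0.72 2.12] n 77 rms 0.00112
tip rel tcp 0.00019162873067730659 0.00010443184919038152
```

View pics/scene6.png

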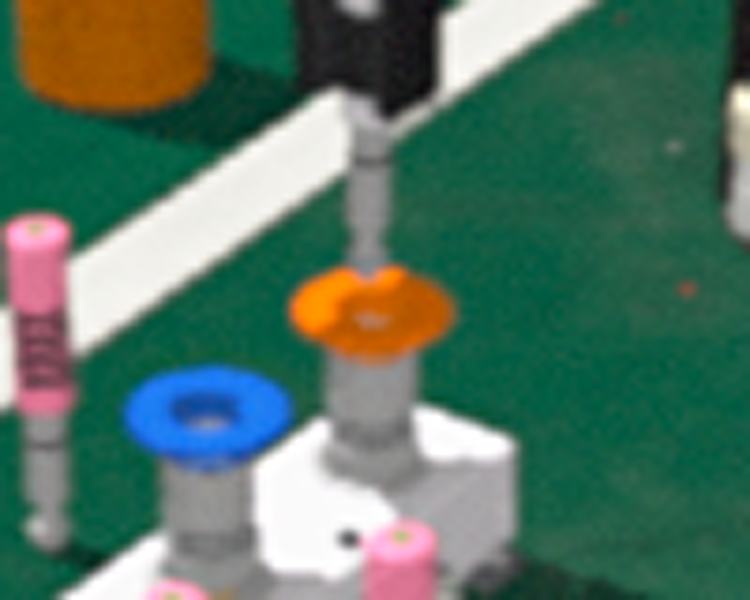

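View pics/top6.png

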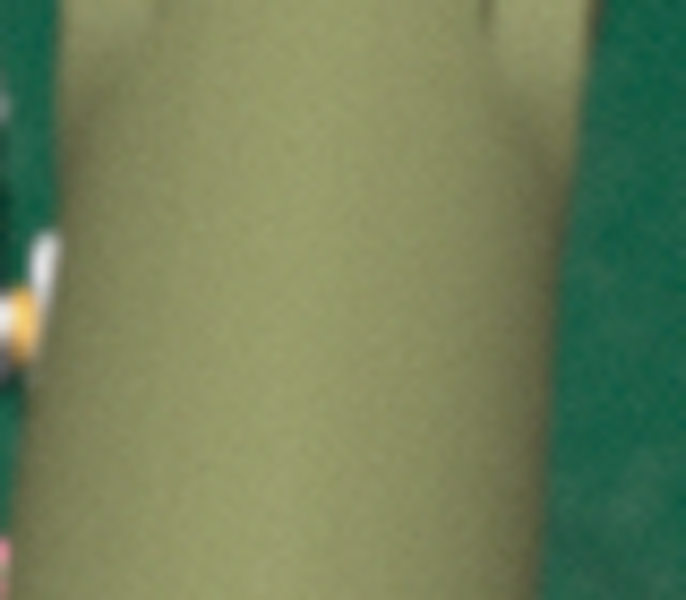

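The tip is above the orange collar, with the stem at px (249,194) over the collar centre at (250,201). The logger hangs almost straight. Correcting y by -3.8 mm, then lowering.

>>> servo_tool(moves="-0.004 0 0 0 -0.004 0.009 1;0 0 0 0 0 0 1;0 0 0 0 0 0 1")

```text
time_s: 8.5
tool_pos: [0.5075, -0.1031, 0.1753]
tool_rot: [180.0, 0.1, 86.6]
force: [0.3, 0.2, -1.3]
grip_width: 0.0171
```

```bash
python3 go.py .507 -.1025 .16 180 0 86.6
```

```text
shift [ 0.0006 -0.0006  0.0153] turn fs [ 0.002  0.002 -0.001] | now [ 0.5075 -0.1031  0.1753] [1.7995e+02 5.0000e-02 8.6580e+01] F [ 0.3  0.2 -1.3] w 0.0171 t 8.5
```

>>> servo_tool(moves="0.0006 0 0.004 0 0 0 1;0 0 0.004 0 0 0 1;0 0 0.004 0 0 0 1;0 0 0.003 0 0 0 1;0 0 0 0 0 0 1")

```text
time_s: 8.92
tool_pos: [0.508, -0.1028, 0.1594]
tool_rot: [179.9, 0.1, 86.5]
force: [0.7, 0.1, -0.9]
grip_width: 0.0176
```

```bash
python3 go.py .507 -.1025 .16 180 0 86.6
```

```text
shift [ 0.0003 -0.001  -0.0006] turn fs [ 0.005  0.003 -0.002] | now [ 0.508  -0.1028  0.1594] [1.7987e+02 8.0000e-02 8.6540e+01] F [ 0.7  0.1 -0.9] w 0.0176 t 8.9167
```

>>> servo_tool(moves="0 -0.001 0.002 0.005 0.003 0 1;0 0 0.002 0 0 0 1;0 0 0.002 0 0 0 1")

```text
time_s: 9.17
tool_pos: [0.507, -0.1027, 0.1529]
tool_rot: [-180.0, -0.0, 86.6]
force: [-0.3, 0.7, -0.4]
grip_width: 0.017
```

>>> servo_tool(moves="0 0 0.002 0 0 0 1;0 0 0.002 0 0 0 1;0 0 0.002 0 0 0 1")

```text
time_s: 9.42
tool_pos: [0.507, -0.1028, 0.1463]
tool_rot: [-180.0, -0.0, 86.5]
force: [0.5, -0.0, -1.5]
grip_width: 0.0173
```

```bash
python3 go.py .507 -.1025 .14 180 0 86.6; python3 look.py scene 7 160 240 200 300
```

```text
shift [0.0003 0.     0.0063] turn fs [-0.001 -0.001 -0.002] | now [ 0.507  -0.1028  0.1463] [-1.7997e+02 -2.0000e-02  8.6550e+01] F [ 0.5 -0.  -1.5] w 0.0173 t 9.4167
```

View pics/scene7.png

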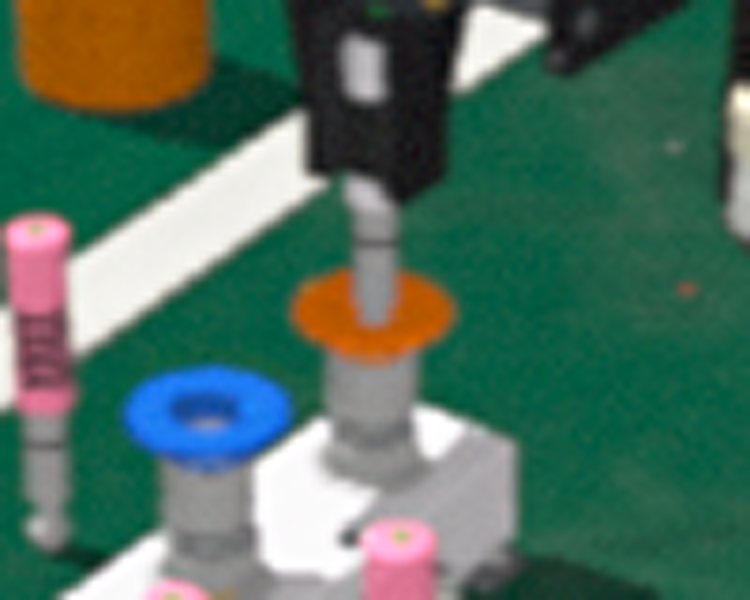

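The stem is in the orange collar, centred at px (250,201), with no side load. Continuing down.

>>> servo_tool(moves="0 0 0.002 0 0 0 1;0 0 0.002 0 0 0 1;0 0 0.002 0 0 0 1")

```text
time_s: 9.72
tool_pos: [0.5069, -0.1028, 0.1396]
tool_rot: [-180.0, -0.0, 86.5]
force: [-0.7, 0.4, -0.3]
grip_width: 0.0174
```

>>> servo_tool(moves="0 0 0.002 0 0 0 1;0 0 0.002 0 0 0 1;0 0 0.002 0 0 0 1")

```text
time_s: 9.97
tool_pos: [0.507, -0.1027, 0.133]
tool_rot: [-180.0, -0.0, 86.5]
force: [-0.5, -0.3, 0.2]
grip_width: 0.0172
```

>>> servo_tool(moves="0 0 0.0015 0 0 0 1;0 0 0.0015 0 0 0 1;0 0 0.0015 0 0 0 1")

```text
time_s: 10.22
tool_pos: [0.5069, -0.1027, 0.1278]
tool_rot: [-180.0, -0.0, 86.5]
force: [0.4, -1.2, -0.7]
grip_width: 0.0173
```

```bash
python3 go.py .507 -.1025 .14 180 0 86.6; python3 look.py scene 8 160 240 200 300
```

```text
shift [ 0.0002  0.0001 -0.0122] turn fs [-0.001 -0.001 -0.002] | now [ 0.5069 -0.1027  0.1278] [-1.7996e+02 -2.0000e-02  8.6550e+01] F [ 0.4 -1.2 -0.7] w 0.0173 t 10.2167
```

View pics/scene8.png

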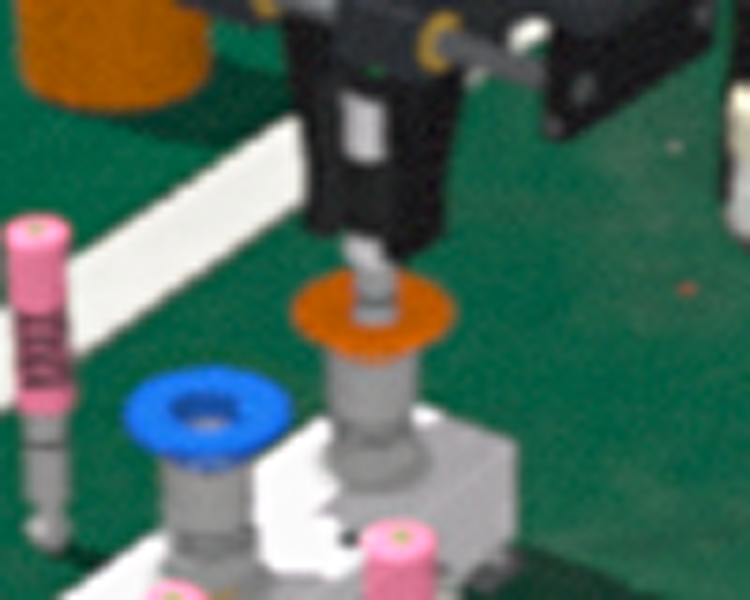

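Stem is deep in the bore, still no force. Now slow 1 mm steps, watching the force.

>>> servo_tool(moves="0 0 0.001 0 0 0 1;0 0 0.001 0 0 0 1;0 0 0.001 0 0 0 1")

```text
time_s: 10.52
tool_pos: [0.5069, -0.1027, 0.1244]
tool_rot: [-180.0, -0.0, 86.5]
force: [0.1, 0.1, -0.6]
grip_width: 0.0169
```

>>> servo_tool(moves="0 0 0.001 0 0 0 1;0 0 0.001 0 0 0 1")

```text
time_s: 10.68
tool_pos: [0.5072, -0.1025, 0.1229]
tool_rot: [-180.0, -0.0, 86.5]
force: [-1.9, 0.4, 5.8]
grip_width: 0.0174
```

>>> servo_tool(moves="0 0 0.001 0 0 0 1;0 0 0.001 0 0 0 1")

```text
time_s: 10.85
tool_pos: [0.5073, -0.1025, 0.1221]
tool_rot: [-180.0, 0.0, 86.5]
force: [-3.2, 2.0, 5.5]
grip_width: 0.0174
```

>>> servo_tool(moves="0 0 0.001 0 0 0 1;0 0 0.001 0 0 0 1")

```text
time_s: 11.02
tool_pos: [0.5074, -0.1024, 0.1217]
tool_rot: [-180.0, 0.0, 86.6]
force: [-2.6, 0.1, 5.9]
grip_width: 0.0174
```

>>> servo_tool(moves="0 0 0.0015 0 0 0 1;0 0 0.0015 0 0 0 1")

```text
time_s: 11.18
tool_pos: [0.5075, -0.1024, 0.1208]
tool_rot: [-180.0, 0.1, 86.6]
force: [-2.7, 1.1, 8.7]
grip_width: 0.017
```

>>> servo_tool(moves="0 0 0.0015 0 0 0 1;0 0 0.0015 0 0 0 1")

```text
time_s: 11.35
tool_pos: [0.5075, -0.1023, 0.1198]
tool_rot: [-179.9, 0.2, 86.6]
force: [-3.0, 1.7, 8.1]
grip_width: 0.0172
```

>>> servo_tool(moves="0 0 0.002 0 0 0 1;0 0 0.002 0 0 0 1")

```text
time_s: 11.52
tool_pos: [0.5076, -0.1022, 0.1183]
tool_rot: [-179.9, 0.2, 86.6]
force: [-3.3, 0.1, 9.0]
grip_width: 0.0172
```

>>> servo_tool(moves="0 0 0.002 0 0 0 1;0 0 0.002 0 0 0 1")

```text
time_s: 11.68
tool_pos: [0.5076, -0.1022, 0.1165]
tool_rot: [-179.9, 0.3, 86.6]
force: [-3.7, 0.6, 8.9]
grip_width: 0.0173
```

>>> servo_tool(moves="0 0 0.002 0 0 0 1;0 0 0.002 0 0 0 1")

```text
time_s: 11.85
tool_pos: [0.5076, -0.1021, 0.1148]
tool_rot: [-179.9, 0.4, 86.6]
force: [-3.0, 0.9, 8.5]
grip_width: 0.017
```

```bash
python3 go.py .507 -.1025 .115 180 0 86.6; python3 look.py scene 9 160 240 200 300
```

```text
shift [-0.0004 -0.0006 -0.0002] turn fs [-0.004  0.012 -0.002] | now [ 0.5076 -0.1021  0.1148] [-179.88    0.35   86.55] F [-3.   0.9  8.5] w 0.017 t 11.85
```

View pics/scene9.png

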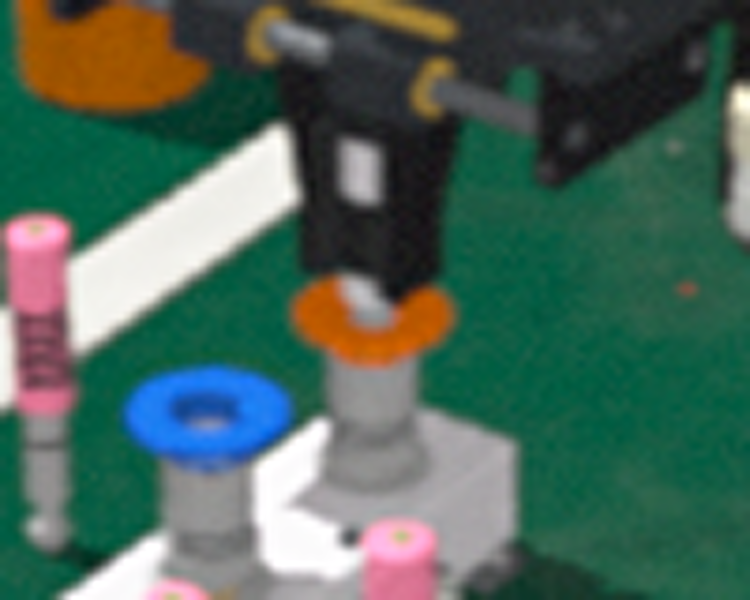

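The body foot is now close to the orange collar (px 250,202), and the collar has dipped slightly as expected. Not snapped yet, so I'll push on.

>>> servo_tool(moves="0 0 0.002 0 0 0 1")

```text
time_s: 11.98
tool_pos: [0.5076, -0.1021, 0.1135]
tool_rot: [-179.9, 0.4, 86.6]
force: [-3.6, 0.9, 9.0]
grip_width: 0.0172
```

>>> servo_tool(moves="0 0 0.002 0 0 0 1")

```text
time_s: 12.07
tool_pos: [0.5077, -0.1021, 0.1128]
tool_rot: [-179.9, 0.4, 86.5]
force: [-4.8, 0.3, 15.5]
grip_width: 0.0171
```

>>> servo_tool(moves="0 0 0.002 0 0 0 1")

```text
time_s: 12.15
tool_pos: [0.5079, -0.1021, 0.1127]
tool_rot: [-179.9, 0.5, 86.5]
force: [-6.1, 1.6, 17.9]
grip_width: 0.0174
```

>>> servo_tool(moves="0 0 0.002 0 0 0 1")

```text
time_s: 12.23
tool_pos: [0.5079, -0.102, 0.1127]
tool_rot: [-179.8, 0.5, 86.5]
force: [-5.0, 0.8, 14.9]
grip_width: 0.0172
```

>>> servo_tool(moves="0 0 0.003 0 0 0 1;0 0 0.003 0 0 0 1")

```text
time_s: 12.4
tool_pos: [0.5082, -0.1019, 0.1125]
tool_rot: [-179.8, 0.7, 86.5]
force: [-8.0, 1.6, 21.8]
grip_width: 0.0169
```

```bash
python3 look.py scene 10 160 240 200 300
```

```text
(no output)
```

View pics/scene10.png

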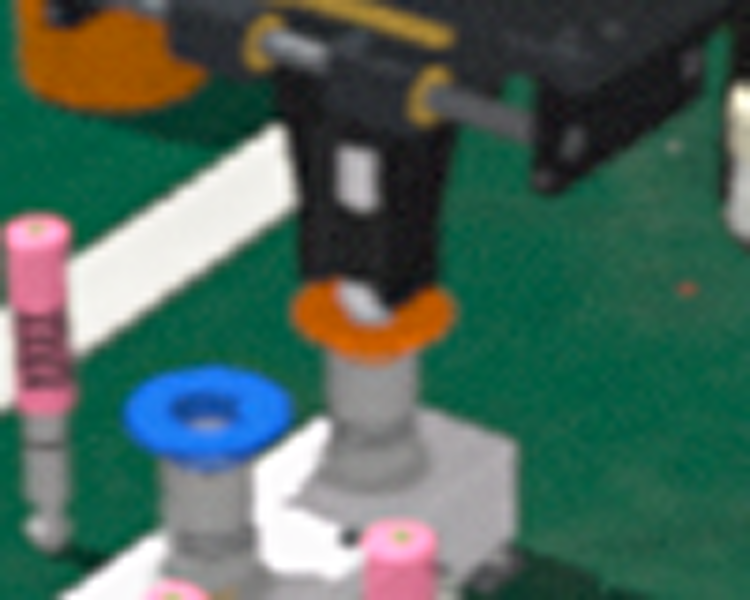

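Firm at the hard stop (22 N), and the collar is back up. Relaxing the load and tugging gently to check the lock.

>>> servo_tool(moves="0 0 0 0 0 0 1;0 0 -0.001 0 0 0 1;0 0 -0.001 0 0 0 1")

```text
time_s: 12.7
tool_pos: [0.5079, -0.1018, 0.1149]
tool_rot: [-179.8, 0.7, 86.6]
force: [2.9, -0.6, -10.1]
grip_width: 0.0175
```

>>> servo_tool(moves="0 0 -0.001 0 0 0 1;0 0 -0.001 0 0 0 1")

```text
time_s: 12.87
tool_pos: [0.5079, -0.1019, 0.1149]
tool_rot: [-179.8, 0.7, 86.6]
force: [1.9, -1.2, -9.7]
grip_width: 0.0172
```

Pulling 10 N upward moves nothing, so it's locked. Neutralise, then open and rise.

>>> servo_tool(moves="0 0 0.0005 0 0 0 1;0 0 0 0 0 0 1;0 0 0 0 0 0 0.8;0 0 0 0 0 0 0.6;0 0 0 0 0 0 0.4;0 0 0 0 0 0 0.3;0 0 0 0 0 0 0.3")

```text
time_s: 13.45
tool_pos: [0.5081, -0.102, 0.1158]
tool_rot: [-179.8, 0.7, 86.5]
force: [-0.0, 0.2, 0.1]
grip_width: 0.0278
```

```bash
python3 go.py .508 -.102 .115 180 0 86.6; python3 look.py scene 11 160 240 200 300
```

```text
shift [ 0.     -0.0001  0.0008] turn fs [-0.008  0.023 -0.002] | now [ 0.5081 -0.102   0.1158] [-179.78    0.67   86.54] F [-0.   0.2  0.1] w 0.0278 t 13.45
```

View pics/scene11.png

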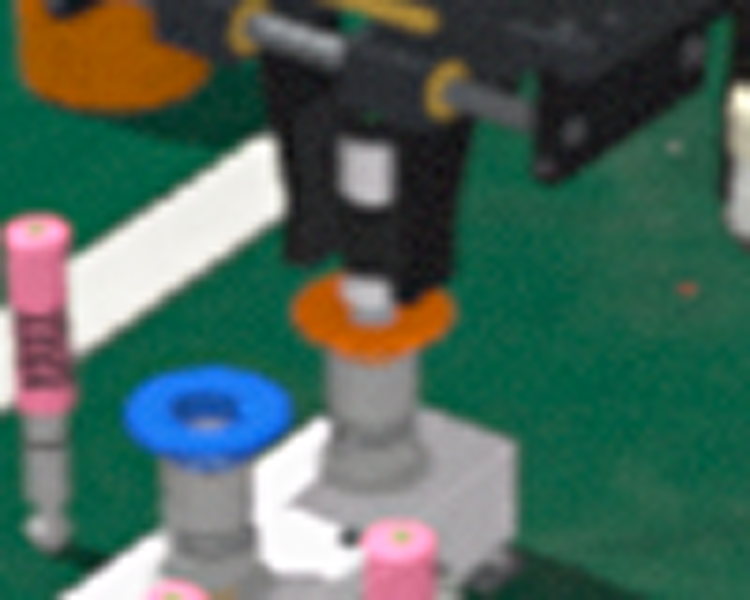

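The jaws are clear of the logger and it stays down, body foot just above the orange collar at px (250,202). Rising straight up.

>>> servo_tool(moves="0 0 -0.006 0 0.01 0 0.3;0 0 -0.01 0 0.01 0 0.3;0 0 -0.012 0 0 0 0.3;0 0 -0.012 0 0 0 0.3;0 0 -0.012 0 0 0 0.3;0 0 -0.015 0 0 0 0.3;0 0 -0.02 0 0 0 0.3;0 0 -0.02 0 0 0 0.3;0 0 0 0 0 0 0.3")

```text
time_s: 14.25
tool_pos: [0.509, -0.1017, 0.2355]
tool_rot: [-180.0, -0.0, 86.6]
force: [0.8, 0.5, 0.7]
grip_width: 0.0302
```

>>> servo_tool(moves="-0.03 0 0 0 0 0 0.3;-0.03 0 0 0 0 0 0.3;-0.03 0 0 0 0 0 0.3;-0.03 0 0 0 0 0 0.3;-0.03 0 0 0 0 0 0.3;-0.03 0 0 0 0 0 0.3;-0.03 0 0 0 0 0 0.3;0 0 0 0 0 0 0.3;0 0 0 0 0 0 0.3;0 0 0 0 0 0 0.3")

```text
time_s: 15.08
tool_pos: [0.4976, -0.3195, 0.2428]
tool_rot: [179.5, 0.1, 86.9]
force: [-0.5, 0.8, -0.7]
grip_width: 0.0302
```

```bash
python3 look.py scene 12 160 260 180 310;python3 look.py top 12 60 260 90 390; python3 - <<'E'
from h import *
for n in('scene','top'):
    c=dict(np.load(n+'12.npz')); q=cloud(c).reshape(-1,3)
    s=q[(q[:,2]>.1)&(q[:,2]<.19)&(abs(q[:,0]-.508)<.03)&(abs(q[:,1]+.102)<.025)]
    print(n,len(s),np.sort(s[:,2])[-8:].round(4),s[s[:,2]>.145].mean(0).round(4))
print(env.get_obs()['tool_pos'],env.get_obs()['force'])
E
```

```text
scene 215 [0.1546 0.1548 0.1549 0.155  0.1551 0.1551 0.1552 0.1554] [ 0.5061 -0.097   0.1512]
top 63 [0.1542 0.1542 0.1544 0.1546 0.1556 0.1562 0.1564 0.1565] [ 0.5077 -0.1014  0.1519]
[ 0.49827038 -0.31791471  0.24300312] [-0.50042535  0.243035   -0.90540861]
```

View pics/scene12.png

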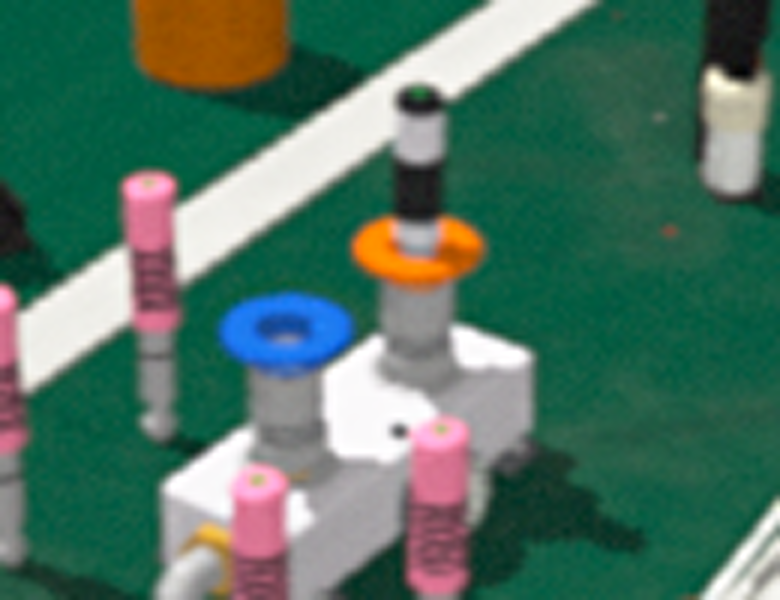

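View pics/top12.png

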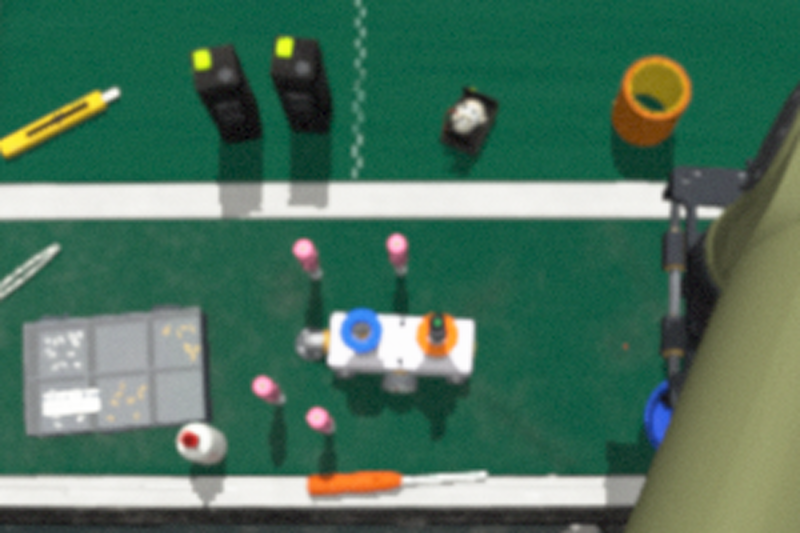

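The logger stands upright in the orange coupling at scene px (250,191), with its foot just above the collar and its cap at z ≈ 0.155, the locked height. The pump cores, glue bottle, dish and pink look-alikes are unmoved, and the arm is clear.

```bash
python3 -c "
from cell import env
print(env.sign_off())"
```

```text
the job is handed in; nothing more can be done
None
```

The logger is now locked in the orange coupling, and the job was handed in at about 15 s of the 45 s allowed.

- **Freeing it:** I pressed the blue collar down to its stop with the fingertips. The highest force I read was 13.5 N. The logger popped up; I gripped it by the ribbed band and drew it straight out.
- **Locking it:** I pushed it into the orange coupling down to the hard stop. The highest force I read was 22 N, against the limit of about 40 N.
- **Lock check:** A 10 N upward pull did not move it. After I opened the jaws it stayed down, with its cap at about 0.155 m, the height expected when locked.
- **Surroundings:** The blue collar is back up. The pump core, the glue bottle and the pink look-alikes look unmoved in the last pictures. The arm hides part of the dish in the last top picture, but nothing touched it. The arm is clear of everything, with only sensor noise on the force reading.

Two readings did not fully agree:
- **Lean while held:** The depth fit gave a lean of 1 to 2 degrees, while the picture showed it near vertical. It went in with no side load until it met the pawls.
- **Travel:** From first contact to the hard stop was about 10.8 mm, where about 10 mm was expected.

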